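# Open the twist-cap jar on its peg stand

### The job

Seat the square glass jar, cap still on, fully home on the two pegs of the jar stand (the cap's grip bar is strong enough to carry it by). Nobody remembers which way this cap undoes: try it one way and, if it stops early, the other way, until it comes free, and lift it off the seated jar. Finish while holding the cap in the gripper, level and right above the jar with a clear gap of about 8 cm below it, the jar still seated and the other dishes left where they are.

Things in the scene. Friction and masses are not known exactly. Their poses are not given: they have to be found in the camera images.
- cap_bar (a point): Centre (half-way up) of the grip bar on the cap, a round metal cap 80 mm across, 0.12 kg. The bar is 56 mm long (x of this frame), 14 mm thick (y), 31 mm tall: its top is 15.5 mm above this point, the cap's flat top 15.5 mm below, the cap's lower edge 54 mm below. z is up. With the cap on, this point is 139 mm above the jar's underside and the bar runs along the jar's x to within 3 degrees.
- cap_edge (a point): Centre of the cap's lower edge; x along the bar. The cap is locked on with 2 mm of up-down play; the jar can be carried by the bar. Which way it undoes differs each time and cannot be seen: the wrong way it stops hard within 20 degrees (the seated jar gives 3 more); the right way it turns easily to a stop at 65 degrees. Turned 45 to 60 degrees on the jar it lifts straight off, below 35 it does not.
- jar_foot (a point): Centre of the underside of a square clear glass jar, 84 x 84 mm, 85 mm tall to the shoulder where the cap begins, 0.35 to 0.6 kg without cap. z is up the jar, x and y along its sides. Its foot has two square sockets 13 mm wide and 14 mm deep, open downward, at y = +30 and y = -30 mm (x = 0).
- stand_top (a point): Centre of the flat top of the jar stand, a fixed white plastic plate 104 x 104 mm, 14 mm thick, on the drainboard. z is up. Two round steel pegs, 10 mm across, 12 mm tall with tapered tips, stand on it at y = +30 and y = -30 mm (x = 0). A jar seated here (either way round) has its underside flat on this top, its centre at this point, and cannot turn.
- mug_a: The larger white ceramic mug, 80 mm across, 88 mm tall, standing, a bystander to be left alone; the origin is at the centre of its underside.
- mug_b: The smaller white ceramic mug, 72 mm across, 80 mm tall, standing, a bystander to be left alone; the origin is at the centre of its underside.
- tumbler: Clear glass tumbler, 68 mm across, 100 mm tall, standing, a bystander to be left alone; the origin is at the centre of its underside.
- soap_dish: White plastic soap dish, open tray 85 x 120 mm, 22 mm tall, a bystander to be left alone; the origin is at the centre of its underside.
- bowl: White ceramic bowl, 120 mm across, 50 mm tall, a bystander to be left alone; the origin is at the centre of its underside.
- spoon: Cooking spoon lying flat, a bystander to be left alone; the origin is at the centre of its underside.
Things that resemble listed ones, but are neither listed nor needed, are in the scene too. What is shaped like the part that bears cap_bar but purple or turquoise is not meant.

How it is judged:
By the outcome, as a careful person would: the job done as asked, in the order asked, and still so for the second after the job is handed in, while the arm keeps its last pose, push and grip.
It also fails if it takes over 64 s, if anything falls off the work surface, if the arm or the gripper's body presses on something with over 40 N, if the wrist force passes 120 N, or if a joint passes its speed limit or range.

### The arm

A 6-joint arm with a two-finger parallel gripper is mounted at the origin on the work surface. World frame = base frame: x ahead of the robot, y to its left, z up, the work surface at z = 0. Lengths are in m, angles in degrees, forces in N, time in s.
With the tool pointing down it reaches from about 0.4 to 0.825 m from the base axis. Payload 7 kg.
Tool frame: the origin (TCP) lies midway between the tips of the shut fingers; the grasp point (between the pads) lies 19 mm behind it; z points along the fingers, y is the line along which they close (so a half turn about z gives the same grasp; the last joint's range is limited). The gripper opens to 88 mm and grips with 3 to 60 N. Pads are 19 mm wide; open, the fingers measure 130 mm over their backs; the gripper's body (78 mm by 193 mm) begins 47 mm behind the grasp point.
Start: joints at [-49.441, 20.546, 0.682, 0, -70.136, -16.507], TCP at [0.275, -0.616, 0.227] pointing down, gripper open.
Joint ranges: [-176.03, 176.03], [-82.01, 121.73], [-58.28, 71.71], [-173.87, 95.51], [-174.79, -0.11], [-173.66, 173.66]. Speed limits (degrees/s): [136.94, 136.94, 172.46, 180, 180, 180].

### API

Orientations are given as a 3x3 rotation matrix whose columns are the frame's x, y, z axes.
In Python, from rig import robot gives the robot as it stands. Calls block until the motion is done:
- robot.goto(position, orientation): joint-space move of the TCP to a pose.
- robot.servo_line(position, ori=None, speed=0.15): straight line of the TCP; ori=None keeps the orientation; speed is the mean speed in m/s.
- robot.movej(angles): joint-space move.
- robot.move_gripper(opening): opening from 0.0 (shut) to 1.0 (fully open); the grip force is fixed at half the most; returns when the fingers have stopped.
- robot.dwell(seconds).
- robot.ik(position, orientation): joint angles nearest the present ones, or None.
- robot.grab_frame(name): name is "side" or "top" or "wrist"; returns (picture, depth): 480x640x3 uint8, red, green, blue; 480x640 float32, m along the optical axis (not along the pixel's ray), 0 where there is no reading.
- robot.camera_info(name): a dict with "vfov" (degrees; the focal length in pixels is half the picture's height over the tangent of half this angle, whatever the lens; pixels are square), "cx", "cy" (the principal point, pixels), "view" (4x4, takes a point from world to camera coordinates); the wrist camera has in their place "T_tool_cam" (4x4, takes a point from camera to tool coordinates, whose origin is the TCP and whose axes are the flange's). Camera axes: x right, y down, z forward; pixel columns grow to the right and rows downward; lengths in m; the calibration is good to about 2 mm. A picture is of the moment at which its call begins: read the wrist's pose just before it. camera_info takes no time and is no camera call.
A pose or a line that the arm cannot do raises robot.Unreachable and nothing moves.
- robot.job_done(): hands the job in; it is judged then, once.
Readings, each from a call of its own:
- robot.read_t(): time.
- robot.read_qpos(): joint angles.
- robot.read_qvel(): joint speeds.
- robot.read_effort(): joint torques, N m.
- robot.read_position(): TCP position.
- robot.read_tcp_rot(): TCP orientation.
- robot.read_force(): force on the tool from outside, world axes, zero at the start.
- robot.read_ft_torque(): the same for the moment, N m.
- robot.read_grip_width(): opening from 0.0 (shut) to 1.0 (fully open).
- robot.read_finger_force(): force on a finger pad.
Only numpy, scipy, OpenCV 4.12 (cv2) and the standard library are available. Lean on these libraries where they do the work, as an engineer would, in place of code of your own. Each camera call takes 0.05 s, during which the arm holds its last target. There are 200 camera calls.

## Working session

There is one attempt and no reset: what is moved stays moved. The work goes in short steps, each a Python script; the robot and the scene stay as the last script left them, time stands still between calls to the robot, and variables do not carry over. Pictures are saved under pics/ and viewed, at most 10 in all, crops included, and the job is handed in when it is done.

```bash
mkdir -p pics; ls; python3 - <<'E'
from rig import robot
import cv2,numpy as np
for n in ("top","side"):
    p,d=robot.grab_frame(n); cv2.imwrite(f"pics/{n}0.png",p[...,::-1]); np.save(f"{n}0.npy",d)
    print(n,robot.camera_info(n))
print(robot.camera_info("wrist"),robot.read_t(),robot.read_tcp_rot(),robot.read_force())
E
```

```text
pics
top {'vfov': 52.1207260362911, 'cx': 322.8715936939622, 'cy': 232.36003952115774, 'view': array([[ 0.00825262, -0.99996418, -0.00187714,  0.00771677],
       [-0.99508854, -0.00802717, -0.09866288,  0.57593129],
       [ 0.09864428,  0.00268215, -0.99511914,  1.28273314],
       [ 0.        ,  0.        ,  0.        ,  1.        ]])}
side {'vfov': 57.907320660249184, 'cx': 319.4352597632963, 'cy': 231.4708044876052, 'view': array([[-0.9508187 , -0.30952127, -0.01184862,  0.55048014],
       [-0.13935709,  0.46162717, -0.87605933,  0.16544852],
       [ 0.27662864, -0.8313224 , -0.48205773,  0.94487408],
       [ 0.        ,  0.        ,  0.        ,  1.        ]])}
{'vfov': 70.98971370180989, 'cx': 322.45017050424707, 'cy': 240.04622947873412, 'T_tool_cam': array([[-4.49851258e-05, -9.53973143e-01, -2.99892047e-01,
         8.02791891e-02],
       [ 9.99998956e-01,  3.90176045e-04, -1.39117576e-03,
        -3.98552480e-04],
       [ 1.44415500e-03, -2.99891797e-01,  9.53972130e-01,
        -1.59647604e-01],
       [ 0.00000000e+00,  0.00000000e+00,  0.00000000e+00,
         1.00000000e+00]])} 0.1 [[-9.13217823e-01 -4.07471047e-01 -7.44709175e-04]
 [-4.07471701e-01  9.13216892e-01  1.31173731e-03]
 [ 1.45586024e-04  1.50134980e-03 -9.99998862e-01]] [-0.01336815 -0.18975667  1.0488471 ]
```

View pics/top0.png

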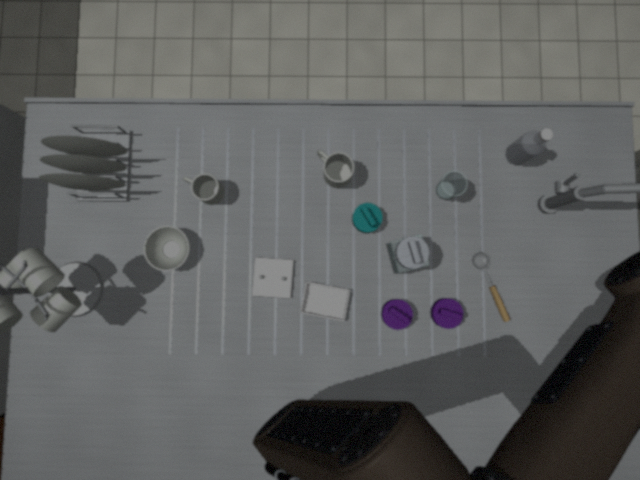

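View pics/side0.png

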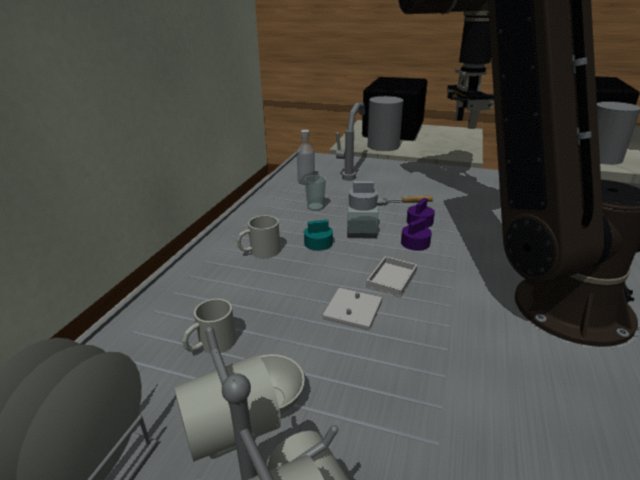

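The top view shows the jar with its grey cap at about (413,252). The stand is at (273,278), with pegs at (262,277) and (284,278). The soap dish, at (327,300), sits between them. I'll enlarge that area.

```bash
python3 - <<'E'
import cv2,numpy as np
p=cv2.imread("pics/top0.png")
a=cv2.resize(p[225:285,375:445],None,fx=8,fy=8,interpolation=cv2.INTER_CUBIC)[:, :400*2]
b=cv2.resize(p[250:310,245:305],None,fx=8,fy=8,interpolation=cv2.INTER_CUBIC)
a=cv2.resize(p[230:280,380:436],(400,357),interpolation=cv2.INTER_CUBIC)
b=cv2.resize(p[253:303,245:301],(400,357),interpolation=cv2.INTER_CUBIC)
cv2.imwrite("pics/c1.png",cv2.convertScaleAbs(np.hstack([a,b]),alpha=1.4))
E
cat > h.py <<'E'
import numpy as np
from rig import robot
def pix(name,u,v,z,T=None):
    """world point at height z seen at pixel u,v"""
    c=robot.camera_info(name); f=240/np.tan(np.radians(c["vfov"]/2))
    r=np.array([(u-c["cx"])/f,(v-c["cy"])/f,1])
    if T is None: T=np.linalg.inv(c["view"])
    else: T=T@c["T_tool_cam"]
    o=T[:3,3]; d=T[:3,:3]@r
    return o+d*(z-o[2])/d[2]
def tool(yaw):
    """tool down, tool y (closing line) at yaw degrees in world"""
    a=np.radians(yaw); y=np.array([np.cos(a),np.sin(a),0]); z=np.array([0,0,-1.])
    return np.column_stack([np.cross(y,z),y,z])
def tcpT():
    T=np.eye(4); T[:3,3]=robot.read_position(); T[:3,:3]=robot.read_tcp_rot(); return T
E
```

```text
(no output)
```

View pics/c1.png

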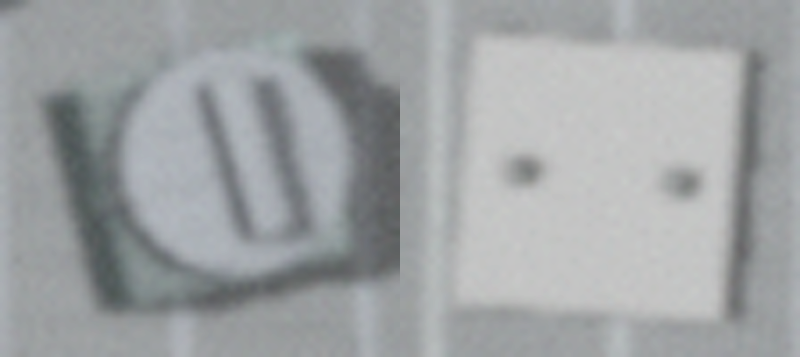

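The left crop shows the bar from (238,85) to (272,235). The right crop shows the pegs at (523,170) and (683,183). Next I'll check these with the wrist camera, stand first and then jar.

```bash
python3 - <<'E'
from h import *
import cv2
bar=pix("top",415.4,252.1,.1545); p1=pix("top",262.2,276.8,.026); p2=pix("top",284.6,278.6,.026)
e1=pix("top",380+238/7.14,230+85/7.14,.1545);e2=pix("top",380+272/7.14,230+235/7.14,.1545)
print("bar",bar,e1,e2,np.linalg.norm(e1-e2),"pegs",p1,p2,np.linalg.norm(p1-p2))
by=np.degrees(np.arctan2(*(e1-e2)[1::-1])); s=(p1+p2)/2; sy=np.degrees(np.arctan2(*(p1-p2)[1::-1]))-90
print("yaw",by,sy)
for off in (90,-90):
    for q,y in ((bar,by),(s,sy)):
        print(off,[None if j is None else np.round(j,0) for j in [robot.ik([q[0],q[1],.17],tool(y+off+k)) for k in (-65,0,65)]])
robot.goto([s[0],s[1],.30],tool(sy+90))
def shot(n):
    T=tcpT(); im,d=robot.grab_frame("wrist"); cv2.imwrite(f"pics/{n}.png",im[...,::-1]); np.savez(n,T=T,d=d); return im
a=shot("w_stand"); print(robot.read_t())
robot.goto([bar[0],bar[1],.32],tool(by+90))
b=shot("w_jar"); print(robot.read_t())
E
```

```text
bar [ 0.51747863 -0.21068846  0.1545    ] [ 0.54201666 -0.20596737  0.1545    ] [ 0.4915734  -0.21688101  0.1545    ] 0.051610367192228196 pegs [0.45629225 0.17244437 0.026     ] [0.45202713 0.11291875 0.026     ] 0.05967823098576416
yaw 12.208053749715258 -4.098337133652549
90 [array([  -2.,   12.,  -19.,    0.,  -59., -141.]), array([ -2.,  12., -19.,   0., -59., -76.]), array([ -2.,  12., -19.,   0., -59., -11.])]
90 [array([ 41.,   4., -28.,   0., -57., 160.]), array([  41.,    4.,  -28.,    0.,  -57., -135.]), array([ 41.,   4., -28.,   0., -57., -70.])]
-90 [array([ -2.,  12., -19.,   0., -59.,  39.]), array([ -2.,  12., -19.,   0., -59., 104.]), array([ -2.,  12., -19.,   0., -59., 169.])]
-90 [array([ 41.,   4., -28.,   0., -57., -20.]), array([ 41.,   4., -28.,   0., -57.,  45.]), array([ 41.,   4., -28.,   0., -57., 110.])]
2.9083
4.3083
```

```bash
python3 - <<'E'
import cv2,numpy as np
for n in("w_stand","w_jar"):
    p=cv2.imread(f"pics/{n}.png"); cv2.imwrite(f"pics/{n}_b.png",cv2.convertScaleAbs(p,alpha=1.4))
E
```

```text
(no output)
```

View pics/w_stand_b.png

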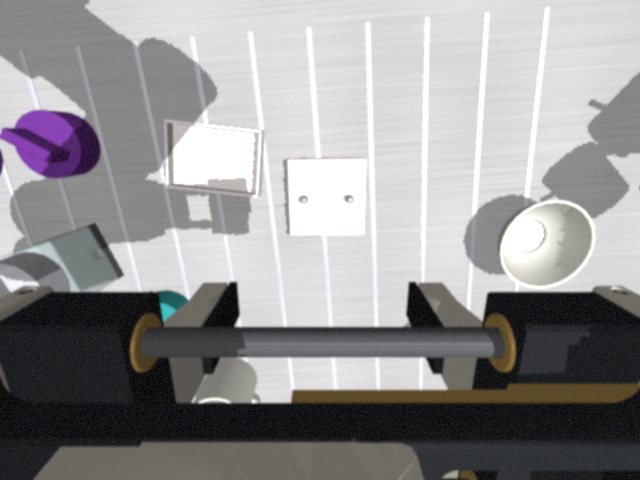

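View pics/w_jar_b.png

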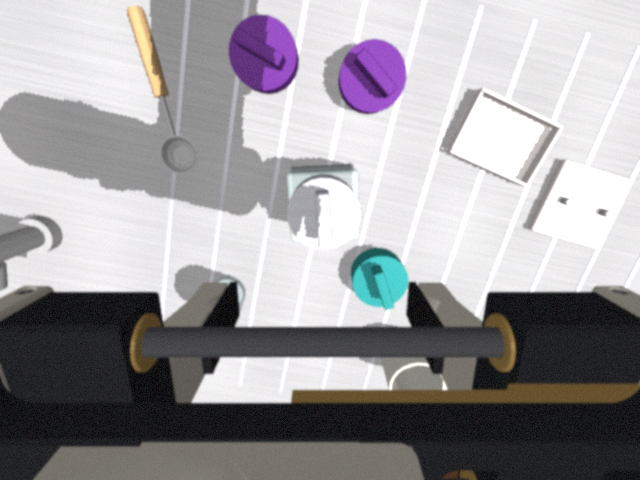

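The wrist views show the pegs at (303,199) and (349,199), the cap at (325,213), and the jar shoulder's back edge near (289..355,167). Depth will give the exact fits.

```bash
python3 - <<'E'
from h import *
import cv2
c=robot.camera_info("wrist"); f=240/np.tan(np.radians(c["vfov"]/2))
def cloud(n):
    z=np.load(n+".npz"); d=z["d"]; v,u=np.mgrid[:480,:640]
    P=np.stack([(u-c["cx"])/f*d,(v-c["cy"])/f*d,d,np.ones_like(d)],-1)@(z["T"]@c["T_tool_cam"]).T
    P=P[...,:3]; P[d==0]=np.nan; return P,z["T"]
def rect(P,m,lab):
    r=cv2.minAreaRect((P[m][:,:2]*1000).astype(np.float32)); print(lab,m.sum(),np.round(r,1).tolist() if 0 else r, "med z",np.median(P[m][:,2]), "mean",P[m].mean(0))
P,T=cloud("w_jar"); roi=np.zeros((480,640),bool); roi[150:260,275:370]=1
h,e=np.histogram(P[roi][:,2],bins=np.arange(-.01,.18,.005)); print([(round(a,3),b) for a,b in zip(e,h) if b])
rect(P,roi&(P[...,2]>.146)&(P[...,2]<.165),"bar"); rect(P,roi&(P[...,2]>.115)&(P[...,2]<.130),"captop"); rect(P,roi&(P[...,2]>.078)&(P[...,2]<.092),"shoulder")
P2,T2=cloud("w_stand"); roi=np.zeros((480,640),bool); roi[145:245,275:380]=1
rect(P2,roi&(P2[...,2]>.0075)&(P2[...,2]<.019),"plate"); rect(P2,roi&(P2[...,2]>.019),"pegs")
for q in((303,199),(349,199)): print(pix("wrist",*q,.026,T2))
a=cv2.imread("pics/w_jar.png")[150:260,275:370]; b=cv2.imread("pics/w_stand.png")[150:245,280:375]
cv2.imwrite("pics/c2.png",np.hstack([cv2.resize(a,(400,463),interpolation=2),cv2.resize(b,(400,400),interpolation=2)[:463] if 0 else cv2.copyMakeBorder(cv2.resize(b,(400,400),interpolation=2),0,63,0,0,0)]))
E
```

```text
[(np.float64(-0.005), np.int64(96)), (np.float64(0.0), np.int64(4667)), (np.float64(0.005), np.int64(41)), (np.float64(0.01), np.int64(43)), (np.float64(0.015), np.int64(33)), (np.float64(0.02), np.int64(34)), (np.float64(0.025), np.int64(35)), (np.float64(0.03), np.int64(25)), (np.float64(0.035), np.int64(29)), (np.float64(0.04), np.int64(26)), (np.float64(0.045), np.int64(22)), (np.float64(0.05), np.int64(29)), (np.float64(0.055), np.int64(21)), (np.float64(0.06), np.int64(23)), (np.float64(0.065), np.int64(32)), (np.float64(0.07), np.int64(27)), (np.float64(0.075), np.int64(27)), (np.float64(0.08), np.int64(196)), (np.float64(0.085), np.int64(687)), (np.float64(0.09), np.int64(21)), (np.float64(0.095), np.int64(29)), (np.float64(0.1), np.int64(24)), (np.float64(0.105), np.int64(28)), (np.float64(0.11), np.int64(26)), (np.float64(0.115), np.int64(27)), (np.float64(0.12), np.int64(1351)), (np.float64(0.125), np.int64(2002)), (np.float64(0.13), np.int64(10)), (np.float64(0.135), np.int64(12)), (np.float64(0.14), np.int64(12)), (np.float64(0.145), np.int64(10)), (np.float64(0.15), np.
[... 316 characters left out ...]
, 39.925987243652344) med z 0.1251728532438514 mean [ 0.5173757  -0.20984507  0.12510186]
shoulder 901 ((520.0303344726562, -209.42384338378906), (83.44037628173828, 84.17647552490234), 14.553915023803711) med z 0.08618329227278743 mean [ 0.49619724 -0.21474099  0.08584771]
plate 5883 ((456.0506286621094, 147.08230590820312), (103.92353820800781, 103.41386413574219), 86.46343231201172) med z 0.015729126119652104 mean [0.45388752 0.14729512 0.01566888]
pegs 97 ((456.18499755859375, 147.28744506835938), (67.9351806640625, 9.284314155578613), 86.66619110107422) med z 0.02660497227246339 mean [0.45577421 0.14807201 0.02617249]
[0.45269105 0.11627062 0.026     ]
[0.45698569 0.1759475  0.026     ]
```

View pics/c2.png

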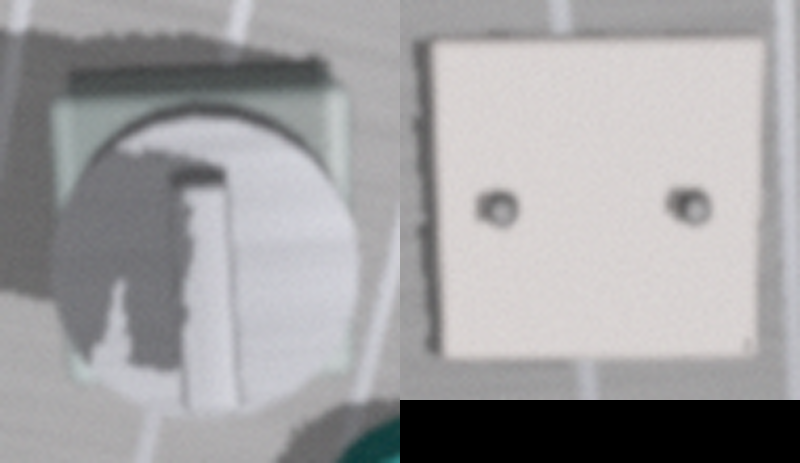

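The depth fits are clean: bar yaw 16.1, jar 14.6, stand -3.4. One more shot with the tool turned half round will cancel the wrist-calibration offset. Then I'll grasp.

```bash
cat >> h.py <<'E'
import cv2
def fit(zlo,zhi,ctr,rad,name="wrist"):
    """minAreaRect (m, deg) of the points with zlo<z<zhi near ctr, plus all points"""
    c=robot.camera_info(name); f=240/np.tan(np.radians(c["vfov"]/2))
    T=tcpT()@c["T_tool_cam"] if name=="wrist" else np.linalg.inv(c["view"])
    im,d=robot.grab_frame(name); v,u=np.mgrid[:480,:640]
    P=(np.stack([(u-c["cx"])/f*d,(v-c["cy"])/f*d,d,np.ones_like(d)],-1)@T.T)[d>0][:,:3]
    m=(P[:,2]>zlo)&(P[:,2]<zhi)&(np.hypot(*(P[:,:2]-ctr).T)<rad)
    return im,cv2.minAreaRect((P[m][:,:2]*1000).astype(np.float32)),np.median(P[m][:,2])
E
python3 - <<'E'
from h import *
m1=np.array([520.25,-209.2])/1000
robot.goto([.5175,-.2107,.32],tool(12.2-90))
im,r,z=fit(.146,.165,m1,.05); _,rs,zs=fit(.078,.092,m1,.075); print(r,z,rs)
_,rt,zt=fit(.007,.019,np.array([.456,.147]),.085,"top");_,rb,zb=fit(.146,.165,m1,.05,"top"); print("top",rt,zt,rb,zb)
m2=np.array(r[0])/1000; e=(m1-m2)/2; a=np.radians(-16.3)
true=(m1+m2)/2; R=np.array([[np.cos(a),-np.sin(a)],[np.sin(a),np.cos(a)]])
st=np.array([.4561,.1472])-R@e
print("e",e,"jar",true,"stand",st); np.savez("est",jar=true,st=st)
if np.abs(e).max()<.004:
    o=tool(16.0-90)
    robot.goto([*true,.20],o); robot.servo_line([*true,.127],speed=.1); print("F",robot.read_force())
    robot.move_gripper(0); print("width mm",88*robot.read_grip_width(),robot.read_finger_force(),robot.read_force())
    robot.servo_line([*true,.180],speed=.1); print(88*robot.read_grip_width(),robot.read_force(),robot.read_ft_torque(),robot.read_t())
E
```

```text
((519.860595703125, -209.3579559326172), (56.00960159301758, 13.93912124633789), 15.939312934875488) 0.1558940865903955 ((520.1129150390625, -209.34182739257812), (83.38208770751953, 83.98069763183594), 14.456313133239746)
top ((452.9039611816406, 148.2207489013672), (103.6834487915039, 115.39789581298828), 86.56756591796875) 0.012692913109496606 ((0.0, 0.0), (0.0, 0.0), 0.0) nan
e [1.94702148e-04 7.89779663e-05] jar [ 0.5200553  -0.20927898] stand [0.45589096 0.14717884]
F [1.01915096 0.34765742 0.25127454]
width mm 14.070582091547077 29.999825656414032 [ 0.42709402  0.24894878 -0.5750415 ]
14.172046243106328 [ 0.29820097 -0.38628628 -5.32757217] [-0.0954744   0.14451256  0.00655035] 10.425
  return _methods._mean(a, axis=axis, dtype=dtype,
  ret = ret.dtype.type(ret / rcount)
```

```bash
python3 - <<'E'
from h import *
st=np.load("est.npz")["st"]; tr=np.load("est.npz")["jar"]
robot.servo_line([*tr,.23],speed=.2)
robot.goto([*st,.23],tool(-2-90)); robot.dwell(.3)
print(robot.read_position(),robot.read_t(),robot.read_force())
for lo,hi in((.165,.205),(.172,.195)):
    im,r,z=fit(lo,hi,st,.075); print(r,z)
cv2.imwrite("pics/carry.png",im[...,::-1])
E
```

```text
[0.45611235 0.14662806 0.22993087] 12.4833 [ 0.14439164 -0.35442049 -5.49241433]
((480.903564453125, 145.44686889648438), (84.68460083007812, 36.525550842285156), 87.67584228515625) 0.18695548894085626
((480.7594909667969, 145.532958984375), (84.51091766357422, 37.04087829589844), 87.71578979492188) 0.18693857067035174
```

View pics/carry.png

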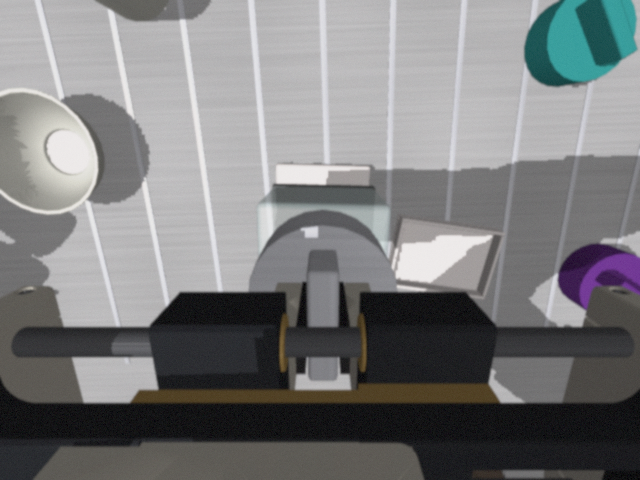

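The jar hangs straight over the stand, with its rear edge at rows 185-200, and is yawed about 1 deg too much. I'll correct that and lower it while watching the force.

```bash
python3 - <<'E'
from h import *
st=np.load("est.npz")["st"]
c=st+[-.0006,.0005]; o=tool(-3.0-90)
robot.servo_line([*c,.162],ori=o,speed=.12); robot.dwell(.2)
print(robot.read_position(),robot.read_force())
for z in (.158,.155,.152,.149,.147,.145,.143,.141):
    robot.servo_line([*c,z],speed=.03); F=robot.read_force()
    print(z,np.round(robot.read_position(),4),np.round(F,1),np.round(robot.read_ft_torque(),2))
    if F[2]>12 or np.hypot(F[0],F[1])>15: break
print(robot.read_t(),robot.read_tcp_rot()[:2,1])
E
```

```text
[0.45575112 0.14802522 0.16284081] [-0.23838472  0.18163951 -4.21480798]
0.158 [0.4551 0.1475 0.1578] [ 0.7 -0.8 -5.7] [-0.14  0.08 -0.06]
0.155 [0.4551 0.1476 0.1547] [ 0.2 -1.3 -5.2] [-0.19  0.21 -0.05]
0.152 [0.4551 0.1476 0.1518] [ 0.8  0.2 -5. ] [-0.18  0.13 -0.03]
0.149 [0.4551 0.1476 0.1487] [ 0.  -0.3 -5.8] [-0.1   0.13  0.02]
0.147 [0.4552 0.1476 0.1469] [-0.2 -0.1 -4.7] [-0.07  0.15 -0.01]
0.145 [0.4552 0.1476 0.1449] [-0.3  0.5 -5.5] [-0.12  0.13  0.02]
0.143 [0.4554 0.1477 0.143 ] [-0.1 -0.6 -4.2] [-0.09  0.02  0.03]
0.141 [0.4556 0.1478 0.1412] [ 0.2  0.1 -0.6] [-0.12  0.18 -0.01]
15.5333 [-0.05214025 -0.99863975]
```

Seated at the expected height with the load off. I'll press lightly to confirm, then try turning one way in small steps while watching the torque.

```bash
cat >> h.py <<'E'
def yaw():
    y=robot.read_tcp_rot()[:,1]; return np.degrees(np.arctan2(y[1],y[0]))
def turn(sign,maxdeg,step=3,lim=1.0):
    q0=np.array(robot.read_qpos()); y0=yaw(); a=0
    while a<maxdeg:
        a=min(a+step,maxdeg); q=q0.copy(); q[5]+=sign*a; robot.movej(q)
        M=robot.read_ft_torque()[2]; d=yaw()-y0; print(a,round(d,1),"Mz",round(M,2),end="; ")
        if abs(M)>lim: print("stop"); return a,d,True
    return a,d,False
E
python3 - <<'E'
from h import *
p=robot.read_position()
robot.servo_line([.4555,.1478,.1400],speed=.03); robot.dwell(.1); print(robot.read_position()[2],robot.read_force())
robot.servo_line([.4555,.1478,.1420],speed=.03); print(robot.read_force(),robot.read_ft_torque())
print(turn(1,24,lim=.6)); print(robot.read_position(),robot.read_force(),robot.read_t(),88*robot.read_grip_width())
E
```

```text
0.14091992591241198 [-1.36867849 -1.02274291  5.47492567]
[-0.03301316 -0.48402726 -1.61314915] [-0.08108048  0.14783079  0.00906502]
3 2.9 Mz -0.04; 6 5.9 Mz -0.07; 9 8.9 Mz -0.04; 12 11.8 Mz -0.08; 15 14.8 Mz -0.21; 18 17.9 Mz -0.44; 21 20.8 Mz -0.67; stop
(21, np.float64(20.846956014869107), True)
[0.45620114 0.14872914 0.14240864] [ 2.66720836  4.40720084 -0.5494397 ] 17.8833 14.234097576720087
```

The + direction loads up from about 13 deg, so it is the wrong way. I'll go the other way.

```bash
python3 - <<'E'
from h import *
print(turn(-1,74,step=6,lim=.8)); print(robot.read_position(),robot.read_force(),robot.read_t(),yaw(),88*robot.read_grip_width())
E
```

```text
6 -5.9 Mz -0.16; 12 -11.8 Mz -0.0; 18 -17.7 Mz 0.01; 24 -23.7 Mz 0.04; 30 -29.6 Mz 0.01; 36 -35.6 Mz -0.02; 42 -41.6 Mz -0.02; 48 -47.6 Mz -0.0; 54 -53.6 Mz 0.03; 60 -59.6 Mz 0.03; 66 -65.6 Mz 0.02; 72 -71.6 Mz 0.04; 74 -73.8 Mz -0.06; (74, np.float64(-73.78283917129919), False)
[0.45622225 0.1487322  0.14241372] [-0.1308285   0.27674259 -0.80604349] 21.1333 -145.93965493670444 14.113178872402864
```

```bash
python3 - <<'E'
from h import *
x,y,z=robot.read_position()
for dz in (.003,.006,.010,.016):
    robot.servo_line([x,y,z+dz],speed=.03); F=robot.read_force(); print(dz,np.round(F,1),robot.read_position()[2]-z)
    if F[2]<-4: print("locked?"); break
else:
    robot.servo_line([.456,.1475,z+.11],speed=.1); robot.dwell(.4)
    print(robot.read_position(),robot.read_force(),robot.read_t(),88*robot.read_grip_width())
    im,r,zz=fit(.09,.16,np.array([.456,.147]),.06,"wrist"); print("neck",r,zz)
    im,r,zz=fit(.09,.18,np.array([.456,.147]),.06,"side"); print("neck side",r,zz)
    c=robot.camera_info("side"); f=240/np.tan(np.radians(c["vfov"]/2)); d=robot.grab_frame("side")[1]; v,u=np.mgrid[:480,:640]
    P=(np.stack([(u-c["cx"])/f*d,(v-c["cy"])/f*d,d,np.ones_like(d)],-1)@np.linalg.inv(c["view"]).T)[...,:3]
    m=(np.hypot(P[...,0]-.456,P[...,1]-.147)<.06)&(P[...,2]>.02)&(P[...,2]<.3)
    h,e=np.histogram(P[m][:,2],np.arange(.02,.3,.005)); print([(int(a*1000+.5),int(b)) for a,b in zip(e,h)])
    cv2.imwrite("pics/lift.png",cv2.resize(im[120:380,220:500],None,fx=2,fy=2)[...,::-1])
E
```

```text
0.003 [ 0.5 -0.1 -1.7] 0.003310874345500453
0.006 [ 1.3 -0.5 -1.1] 0.0062590718696519665
0.01 [-0.8  0.1 -1.1] 0.010263850065135582
0.016 [ 0.1  0.9 -1.4] 0.016266883569200336
[0.45597008 0.1474817  0.25224923] [ 0.297593   -0.2197035  -1.22291917] 23.7583 13.711485800560917
neck ((455.7711486816406, 147.87496948242188), (82.6115493774414, 83.80130004882812), 89.51557159423828) 0.10053382968724162
neck side ((454.0328369140625, 150.81231689453125), (86.46542358398438, 83.6993408203125), 89.46309661865234) 0.09917753292302195
[(20, 87), (25, 96), (30, 76), (35, 86), (40, 87), (45, 86), (50, 86), (55, 89), (60, 88), (65, 93), (70, 90), (75, 96), (80, 92), (85, 88), (90, 104), (95, 497), (100, 52), (105, 83), (110, 213), (115, 71), (120, 57), (125, 11), (130, 1), (135, 0), (140, 0), (145, 0), (150, 0), (155, 0), (160, 0), (165, 0), (170, 0), (175, 0), (180, 0), (185, 0), (190, 0), (195, 0), (200, 0), (205, 2), (210, 90), (215, 96), (220, 96), (225, 94), (230, 99), (235, 96), (240, 105), (245, 404), (250, 35), (255, 57), (260, 61), (265, 67), (270, 72), (275, 120), (280, 63), (285, 65), (290, 61)]
```

View pics/lift.png

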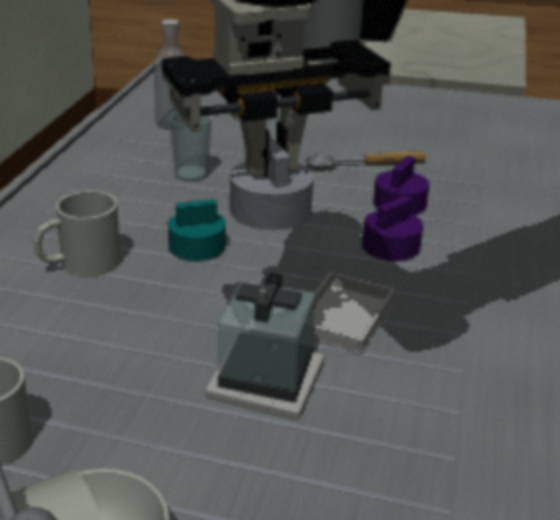

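The cap is off and held level over the jar. The jar is flat on the plate, with its shoulder at 99 mm as it should be. The neck top is at about 0.127 m, so I'll trim the gap to 8 cm and hand in.

```bash
python3 - <<'E'
from h import *
robot.servo_line([.456,.1474,.2495],speed=.03); robot.dwell(.5)
print(robot.read_position(),robot.read_force(),robot.read_t()); print(robot.job_done())
E
```

```text
[0.45601893 0.14741268 0.24955058] [-0.24287184  0.29266783 -0.67623042] 24.6583
the job is handed in; nothing more can be done
None
```

I seated the jar on both pegs, turned the cap clockwise (seen from above) to free it after the other way stopped early, and handed in at 24.7 s with the cap held level about 8 cm above the jar's neck (about 11 cm above its shoulder); no other dish was touched as far as I saw.

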